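# Lay the standing slide box flat in the drying tray

### The arm

A 6-joint arm with a two-finger parallel gripper is mounted at the origin on the work surface. World frame = base frame: x ahead of the robot, y to its left, z up, the work surface at z = 0. Lengths are in m, angles in rad, forces in N, time in s.
With the tool pointing down it reaches from about 0.275 to 0.85 m from the base axis. Payload 5.2 kg.
Tool frame: the origin (TCP) lies midway between the tips of the shut fingers; the grasp point (between the pads) lies 19 mm behind it; z points along the fingers, y is the line along which they close (so a half turn about z gives the same grasp; the last joint's range is limited). The gripper opens to 85 mm and grips with 20 to 120 N. Pads are 22 mm wide; open, the fingers measure 114 mm over their backs; the gripper's body (76 mm by 85 mm) begins 54 mm behind the grasp point. The pads swing forward as they close: fully open they stand 13 mm farther back than shut.
Start: joints at [1.081, 0.259, 1.535, -0, 1.348, -0.203], TCP at [0.156, 0.528, 0.231] pointing down, gripper open.
Joint ranges: [-3.14, 3.14], [-0.91, 2.08], [0.19, 2.58], [-1.22, 4.36], [0.22, 2.71], [-3.12, 3.12]. Speed limits (rad/s): [2.57, 2.57, 3.14, 3.14, 3.14, 3.14].

### API

Orientations are given as [roll, pitch, yaw] about the fixed x, y, z axes, in that order (R = Rz(yaw) Ry(pitch) Rx(roll)).
In Python, from plant import * gives the robot as it stands. The module is installed in compiled form; this text tells all that it offers.
- The arm moves only by the tool arm_command, never from a script. Its argument "targets" is a list of rows, each a list of 7 numbers: the opening, from 0 (shut) to 1 (fully open), then the shift along the tool's x, y, z in m, then the turn, a rotation vector about the tool's x, y, z in rad. In form: [[jaw, dx, dy, dz, ax, ay, az], ...]. A call has 1 to 10 rows; each row is the pose to reach, as a shift and turn from the pose commanded when the call began, along the tool's axes at that moment; what a row does not reach only later rows make up. A row lasts 1/10 s, in which the tool goes at most 50 mm and 8.59 degrees, less where a joint would pass 70% of its speed; a pose out of reach is approached as far as the arm can. A call with a gripper value outside its range is refused whole. The fingers move at their own pace and stop on an object; "squeeze" is the grip in N (left out, the last holds). Time passes only in rows, so rows that repeat a pose let the fingers close. It gives the time, the measured TCP pose, the force, the opening and the grip force at its end, in the units of the state.
- get_state(): the state, without advancing time (a new reading comes with each control period).
- capture(name): name is "side" or "top" or "wrist"; returns the picture (420x560x3 uint8, red, green, blue); there is no depth.
- calibration(name): a dict with "fx", "fy", "cx", "cy" (pixels), "k1" (the pictures are not rectified: a ray, as slopes to the right and down, at radius r is drawn at 1 + k1 r^2 times it, then the intrinsics apply), "extrinsics" (4x4, takes a point from world to camera coordinates); the wrist camera has in their place "T_tool_cam" (4x4, takes a point from camera to tool coordinates, whose origin is the TCP and whose axes are the flange's). Camera axes: x right, y up, looking along -z (the intrinsics and any distortion apply to the point x, -y, -z); pixel columns grow to the right and rows downward; lengths in m; the calibration is good to about 2 mm. A picture is of the moment at which its call begins: read the wrist's pose just before it. calibration takes no time and is no camera call.
- job_done(): hands the job in; it is judged then, once.
Trained networks look in the newest picture that a camera, given by its name, has taken for a name from the list of things; names that differ only in an ending like _2 or _b are one class to them, and where a whole thing is asked for, a point or a joint stands for the part that bears it (a point fixed in the world has none). Each returns a list of dicts, best first, with "p" (0 to 1); they miss things now and then, are a little off and sometimes report something else, mostly with a low value. They report only what shows in the picture. A call takes as long as a camera call.
- outline_of(thing, camera): "pixels" (420x560 bool, what is visible of it) and "box" ([centre column, centre row, width, height] in pixels, round what is visible of it).
- spot_point(thing, camera): "at" ([column, row] in pixels: a listed point, or the origin of a listed thing).
The state is a dict: "time": time; "joint_positions": joint angles; "joint_velocities": joint speeds; "tau": joint torques, N m; "tcp_pos": TCP position; "eef_rot": TCP orientation; "wrist_force": force on the tool from outside, world axes, zero at the start; "ft_torque": the same for the moment, N m; "finger_gap": finger opening in m; "gripper_force": force on a finger pad.
Only numpy, scipy, OpenCV 4.12 (cv2) and the standard library are available. Lean on these libraries where they do the work, as an engineer would, in place of code of your own. Each camera call takes 0.05 s, during which the arm holds its last target. There are 200 camera calls.

### The job

The taller of the two microscope-slide boxes was left standing on end in the steel tray. Without gripping or lifting it, push it over towards the tray's end wall so that it lies flat on its back with the lid side up, then push it along the tray until its leading end sits square against the end wall. Leave the short box standing where it is, and do not disturb the dropper bottle or the beaker.

Things in the scene. Friction and masses are not known exactly. Their poses are not given: they have to be found in the camera images.
- tall_box: Closed grey slide box on end, 38 mm thick (own x), 98 wide (own y), 175 tall (own z), 0.25-0.5 kg. Origin: centre of its foot end, on the tray floor. Own +x points out of its plain back, towards the tray's end wall; own -x out of the lid face (paper card on it). Within 0.1 rad of square to the tray, in its left or right half. Pushed high it tips, low it slides.
- tall_box_lid (a point): Centre of the tall box's lid face, 19 mm from its mid-plane along own -x and 87.5 mm from the foot end. 41 mm above the bench when the box lies flat, lid up, in the tray.
- tall_box_end (a point): Centre of the tall box's free end, the top while it stands (175 mm from the origin along own z); once the box is tipped this is the leading end, towards the end wall.
- tray: Fixed steel tray 360 mm long (own x), 300 wide (own y), floor 3 thick. Origin: centre of its underside. At own +x an end wall 30 mm high, inner face at own x = +0.174; 8 mm rims on both long sides (own y = +-0.146); open at own -x, where both boxes stand. The tall box, once tipped, lies about 60 to 110 mm short of the wall.
- short_box: Bystander: a like grey slide box, but short, 38 mm thick (own x), 85 mm wide (own y), 95 mm tall, standing on end in the tray's other half, its centre 140 mm across from the tall box's. Origin: centre of its underside.
- dropper: Bystander: clear plastic dropper bottle with a thin nozzle, 38 mm across, 108 mm tall, on the bench beyond the end wall. Origin: centre of its underside.
- beaker: Bystander: glass beaker 68 mm across, 85 mm tall, on the bench beyond the tray's open end. Origin: centre of its underside.

How it is judged:
By the outcome, as a careful person would: the job done as asked, in the order asked, and still so for the second after the job is handed in, with the robot touching nothing.
It also fails if it takes over 43 s, if anything falls off the work surface, if the arm or the gripper's body presses on something with over 40 N, if the wrist force passes 120 N, or if a joint passes its speed limit or range.

## Working session

There is one attempt and no reset: what is moved stays moved. The work goes in short steps, Python scripts to look and compute and a tool call to move; the robot and the scene stay as the last step left them, time stands still between calls to the robot, and variables do not carry over. Pictures are saved under pics/ and viewed, at most 10 in all, crops included, and the job is handed in when it is done.

Besides the shell and the picture viewer there is one more tool, called as name(argument=value, ...), one argument or row to a line, values as JSON. arm_command: Moves the arm, as the interface text tells. Its arguments: {"type":"object","properties":{"targets":{"type":"array","items":{"type":"array","items":{"type":"number"}}},"squeeze":{"type":"number"}},"required":["targets"]}

```bash
mkdir -p pics
cat > h.py <<'E'
from plant import *
import numpy as np, cv2
from scipy.spatial.transform import Rotation as R
def cam(n):
    c=calibration(n)
    return c, np.array(c["extrinsics"])
def ray(n,px):
    c,E=cam(n)
    d=np.array([(px[0]-c["cx"])/c["fx"],(px[1]-c["cy"])/c["fy"]])
    u=d.copy()
    for _ in range(20): u=d/(1+c["k1"]*(u@u))
    v=E[:3,:3].T@np.array([u[0],-u[1],-1.0]); o=-E[:3,:3].T@E[:3,3]
    return o,v/np.linalg.norm(v)
def onz(n,px,z):
    o,v=ray(n,px); return o+v*(z-o[2])/v[2]
def proj(n,P):
    c,E=cam(n); q=E[:3,:3]@np.array(P)+E[:3,3]; u=np.array([q[0],-q[1]])/-q[2]
    u=u*(1+c["k1"]*(u@u)); return np.array([u[0]*c["fx"]+c["cx"],u[1]*c["fy"]+c["cy"]])
def tri(p1,p2,n1="side",n2="top"):
    A=np.zeros((3,3));b=np.zeros(3)
    for n,p in((n1,p1),(n2,p2)):
        o,v=ray(n,p);M=np.eye(3)-np.outer(v,v);A+=M;b+=M@o
    return np.linalg.solve(A,b)
E
python3 - <<'E'
from h import *
np.set_printoptions(precision=4,suppress=True)
s=get_state();print(s["time"],s["tcp_pos"],s["eef_rot"],s["wrist_force"])
ims=[]
for n in("side","top"):
    im=capture(n);cv2.imwrite(f"pics/{n}0.png",im[:,:,::-1])
    print(n,-cam(n)[1][:3,:3].T@cam(n)[1][:3,3])
    for t in("tall_box","tall_box_lid","tall_box_end","tray","short_box","dropper","beaker"):
        r=spot_point(t,n);print(n,t,[(np.round(x["at"],1),round(x["p"],2)) for x in r[:2]])
print(get_state()["time"])
E
```

```text
0.0 [0.1553 0.5271 0.2305] [-3.1398 -0.0004  2.8548] [0.4637 0.2687 0.4313]
side [-0.2516 -0.8461  0.8216]
side tall_box [(array([275.4, 238.5]), 0.63)]
side tall_box_lid [(array([273.1, 213.5]), 0.89)]
side tall_box_end [(array([271.8, 186. ]), 0.84)]
side tray [(array([291.7, 264.3]), 0.97)]
side short_box [(array([240.3, 261.4]), 0.57)]
side dropper [(array([449.7, 321.8]), 0.62), (array([276.2, 240.7]), 0.25)]
side beaker [(array([191.2, 208.3]), 0.67)]
top [0.4213 0.0378 1.5851]
top tall_box [(array([251.9, 200.4]), 0.57), (array([247.2, 196.8]), 0.3)]
top tall_box_lid [(array([241.6, 199. ]), 0.59)]
top tall_box_end [(array([249.1, 192.8]), 0.78)]
top tray [(array([284.4, 209.9]), 0.92)]
top short_box [(array([251.4, 241.5]), 0.57), (array([248.4, 199.6]), 0.16)]
top dropper [(array([409.9, 171.3]), 0.58)]
top beaker [(array([152.3, 228.6]), 0.8)]
0.8
```

Run:
```python
from h import *
a=cv2.imread("pics/side0.png");b=cv2.imread("pics/top0.png")
c=np.vstack([cv2.resize(a[130:350,150:480],(800,533))]);cv2.imwrite("pics/s1.png",c)
cv2.imwrite("pics/t1.png",cv2.resize(b[110:310,130:430],(800,533)))
```

```text
(no output)
```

View pics/s1.png

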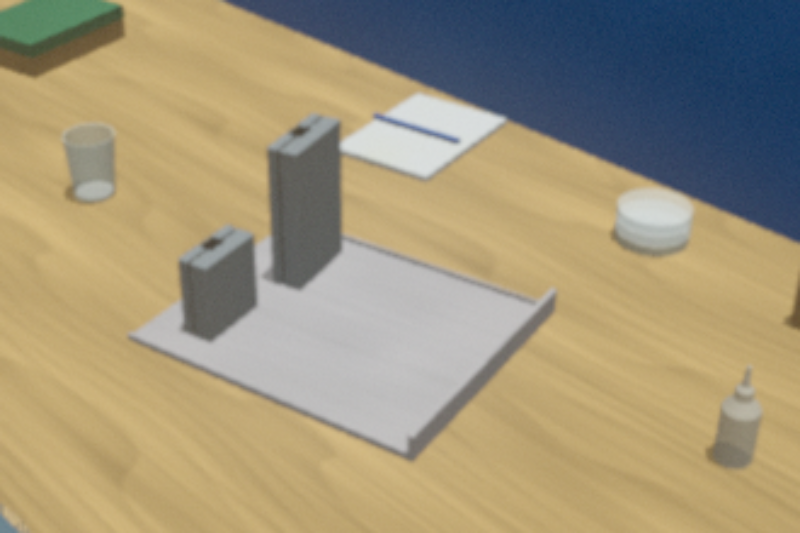

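View pics/t1.png

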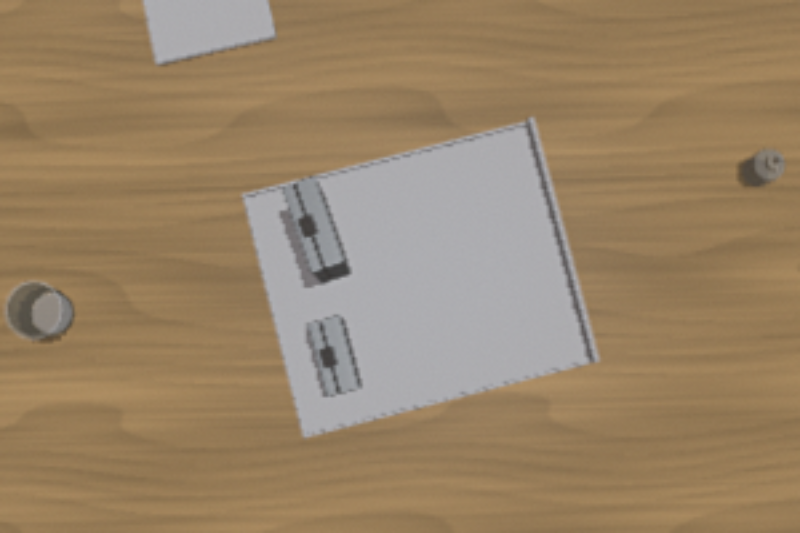

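Run:
```python
from h import *
np.set_printoptions(precision=4,suppress=True)
P=dict(tall=((275.4,238.5),(251.9,200.4),.003),lid=((273.1,213.5),(241.6,199),.0905),end=((271.8,186),(249.1,192.8),.178),tray=((291.7,264.3),(284.4,209.9),0.0),short=((240.3,261.4),(251.4,241.5),.003),drop=((449.7,321.8),(409.9,171.3),0),beak=((191.2,208.3),(152.3,228.6),0))
for k,(s,t,z) in P.items(): print(k,tri(s,t),onz("side",s,z)[:2],onz("top",t,z)[:2])
for px in((0,0),(559,0),(0,419)):print(onz("top",px,0))
```

```text
tall [0.5752 0.1291 0.0138] [0.5857 0.1425] [0.5767 0.1293]
lid [0.5791 0.1516 0.0831] [0.5761 0.1376] [0.5731 0.1553]
end [0.5767 0.1306 0.1778] [0.5712 0.1335] [0.5814 0.1268]
tray [ 0.5438  0.0271 -0.0071] [0.5359 0.0204] [0.5442 0.0264]
short [ 0.448   0.1324 -0.0052] [0.4429 0.1213] [0.4459 0.1334]
drop [ 0.6624 -0.3879 -0.0183] [ 0.6417 -0.3974] [ 0.6603 -0.3837]
beak [0.4972 0.4452 0.0137] [0.5136 0.4636] [0.4938 0.4517]
[ 1.3264  1.0332 -0.    ]
[ 1.2795 -0.9816  0.    ]
[-0.1368  0.9957  0.    ]
```

The pictures show the tray with its end wall towards −y (image right in top). The tall box is at about crop (318,230) in top, in the far half, and the short box is at (332,355). The beaker is beyond the open end, and the dropper is beyond the wall. Next I'll fit the poses with silhouettes.

```bash
cat > fit.py <<'E'
from h import *
from scipy.optimize import minimize
def cuboid(x0,x1,y0,y1,z0,z1): return np.array([[x,y,z] for x in(x0,x1) for y in(y0,y1) for z in(z0,z1)])
TALL=[cuboid(-.019,.019,-.049,.049,.003,.178)]
SHORT=[cuboid(-.019,.019,-.0425,.0425,.003,.098)]
LYING=[cuboid(-.0875,.0875,-.049,.049,.003,.041)]   # centre of lying box
TRAY=[cuboid(-.18,.18,-.15,.15,0,.003),cuboid(.174,.18,-.15,.15,0,.03),cuboid(-.18,.18,.146,.15,0,.011),cuboid(-.18,.18,-.15,-.146,0,.011)]
S=4
def sil(n,parts,q):
    m=np.zeros((420*S,560*S),np.uint8); Z=R.from_euler("z",q[2])
    for p in parts:
        P=Z.apply(p)+[q[0],q[1],0]
        h=cv2.convexHull(np.array([proj(n,a) for a in P],np.float32))
        cv2.fillConvexPoly(m,np.round((h+.5)*S).astype(np.int32),1)
    return cv2.resize(m.astype(np.float32),(560,420),interpolation=cv2.INTER_AREA)
def fit(parts,masks,q0,ign=None):
    def cost(q):
        e=0
        for n,m in masks.items():
            s=sil(n,parts,q); d=np.abs(s-m)
            if ign and n in ign: d=d*(1-ign[n])
            e+=d.sum()/m.sum()
        return e
    b=None
    for dy in(-.06,0,.06):
        r=minimize(cost,q0,method="Nelder-Mead",options=dict(initial_simplex=[q0+np.array(v) for v in([0,0,dy],[.015,0,dy],[0,.015,dy],[0,0,dy+.08])],xatol=2e-4,fatol=1e-4))
        if b is None or r.fun<b.fun:b=r
    return b.x,b.fun
def mask(t,n):
    r=outline_of(t,n); return r[0]["pixels"].astype(np.float32),r[0]["p"]
E
python3 - <<'E'
from fit import *
np.set_printoptions(precision=4,suppress=True)
M={t:{} for t in("tall_box","short_box","tray")}
for t in M:
    for n in("side","top"):
        M[t][n],p=mask(t,n);print(t,n,p,M[t][n].sum())
np.save("m.npy",M,allow_pickle=True)
ign={n:cv2.dilate(np.maximum(M["tall_box"][n],M["short_box"][n]),np.ones((7,7))) for n in("side","top")}
y=-1.3
for t,P,q in(("tray",TRAY,(.54,.025,y)),("tall_box",TALL,(.577,.13,y)),("short_box",SHORT,(.446,.13,y))):
    i=ign if t=="tray" else None
    print(t,fit(P,M[t],np.array(q),i),[fit(P,{n:M[t][n]},np.array(q),i) for n in("side","top")])
E
```

```text
tall_box side 0.87 1853.0
tall_box top 0.83 558.0
short_box side 0.55 1204.0
short_box top 0.89 405.0
tray side 0.9 7757.0
tray top 0.8 9623.0Traceback (most recent call last):
  File "<stdin>", line 12, in <module>
  File "fit.py", line 26, in fit
    r=minimize(cost,q0,method="Nelder-Mead",options=dict(initial_simplex=[q0+np.array(v) for v in([0,0,dy],[.015,0,dy],[0,.015,dy],[0,0,dy+.08])],xatol=2e-4,fatol=1e-4))
    res = _minimize_neldermead(fun, x0, args, callback, bounds=bounds,
                               **options)
    fxr = func(xr)
    fx = function(np.copy(x), *(wrapper_args + args))
  File "fit.py", line 20, in cost
    s=sil(n,parts,q); d=np.abs(s-m)
  File "fit.py", line 13, in sil
    h=cv2.convexHull(np.array([proj(n,a) for a in P],np.float32))
                               ~~~~^^^^^
  File "h.py", line 17, in proj
    c,E=cam(n); q=E[:3,:3]@np.array(P)+E[:3,3]; u=np.array([q[0],-q[1]])/-q[2]
        ~~~^^^
  File "h.py", line 5, in cam
    c=calibration(n)
ValueError: time passes only in moves, steps and waits
```

```bash
sed -i 's/^def cam(n):/import functools\n@functools.lru_cache(None)\ndef cam(n):/' h.py
python3 - <<'E'
from fit import *
np.set_printoptions(precision=4,suppress=True)
M=np.load("m.npy",allow_pickle=True).item()
ign={n:cv2.dilate(np.maximum(M["tall_box"][n],M["short_box"][n]),np.ones((7,7))) for n in("side","top")}
y=-1.3
for t,P,q in(("tray",TRAY,(.54,.025,y)),("tall_box",TALL,(.577,.13,y)),("short_box",SHORT,(.446,.13,y))):
    i=ign if t=="tray" else None
    print(t,fit(P,M[t],np.array(q),i),[fit(P,{n:M[t][n]},np.array(q),i) for n in("side","top")])
s=get_state();print(s["time"],s["joint_positions"],calibration("wrist")["T_tool_cam"])
E
```

```text
tray (array([ 0.5332,  0.0208, -1.3421]), np.float64(0.0727878138422966)) [(array([ 0.5371,  0.0237, -1.3459]), np.float64(0.03482338413596153)), (array([ 0.5316,  0.0194, -1.3368]), np.float64(0.022043541073799133))]
tall_box (array([ 0.5797,  0.1327, -1.2453]), np.float64(0.11670899391174316)) [(array([ 0.5807,  0.134 , -1.206 ]), np.float64(0.04357798025012016)), (array([ 0.5792,  0.1327, -1.2567]), np.float64(0.05925179272890091))]
short_box (array([ 0.4411,  0.1181, -1.3347]), np.float64(0.15248233079910278)) [(array([ 0.4437,  0.1203, -1.3207]), np.float64(0.05512873828411102)), (array([ 0.44  ,  0.1179, -1.3469]), np.float64(0.06959876418113708))]
1.1 [ 1.0812  0.2586  1.535  -0.      1.348  -0.2028] [[-0.0004  0.9548  0.2973  0.0761]
 [ 1.      0.0002  0.0006 -0.0007]
 [ 0.0005  0.2973 -0.9548 -0.1414]
 [ 0.      0.      0.      1.    ]]
```

```bash
cat > go.py <<'E'
import sys
from h import *
def go(pos,yaw):
    s=get_state(); Rt=R.from_euler("xyz",s["eef_rot"]); T=R.from_euler("xyz",[np.pi,0,yaw])
    print(np.round(s["time"],2),"shift",np.round(Rt.inv().apply(np.array(pos)-s["tcp_pos"]),4),"turn",np.round((Rt.inv()*T).as_rotvec(),4))
E
python3 - <<'E'
from go import *
go([.552,.213,.215],1.897)
E
```

```text
1.1 shift [-0.4692 -0.1895  0.0163] turn [-0.      0.      0.9578]
```

arm_command(
  targets=[
    [0.6, -0.043, -0.017, 0.001, 0, 0, 0.087],
    [0.6, -0.086, -0.035, 0.003, 0, 0, 0.174],
    [0.6, -0.129, -0.052, 0.004, 0, 0, 0.261],
    [0.6, -0.172, -0.069, 0.006, 0, 0, 0.348],
    [0.6, -0.215, -0.087, 0.007, 0, 0, 0.435],
    [0.6, -0.258, -0.104, 0.009, 0, 0, 0.522],
    [0.6, -0.301, -0.121, 0.01, 0, 0, 0.609],
    [0.6, -0.344, -0.139, 0.012, 0, 0, 0.696],
    [0.6, -0.387, -0.156, 0.013, 0, 0, 0.783],
    [0.6, -0.43, -0.173, 0.015, 0, 0, 0.87],
  ],
)

```text
time: 2.1
tcp_pos: [0.5205, 0.2385, 0.2165]
eef_rot: [3.141, -0.0, 1.981]
wrist_force: [-0.0, 1.2, 0.5]
finger_gap: 0.0515
gripper_force: 0.0
```

Run:
```python
from go import *
print(get_state()["tcp_pos"],get_state()["finger_gap"])
go([.557,.200,.215],1.897)
go([.557,.200,.14],1.897)
```

```text
[0.52048249 0.23854765 0.21648988] 0.051468634619743284
2.1 shift [-0.0499  0.0181  0.0015] turn [ 0.0006 -0.0001  0.0839]
2.1 shift [-0.0499  0.0181  0.0765] turn [ 0.0006 -0.0001  0.0839]
```

arm_command(
  targets=[
    [0.6, -0.025, 0.009, 0.001, 0, 0, 0.042],
    [0.6, -0.05, 0.018, 0.002, 0, 0, 0.084],
    [0.6, -0.05, 0.018, 0.022, 0, 0, 0.084],
    [0.6, -0.05, 0.018, 0.045, 0, 0, 0.084],
    [0.6, -0.05, 0.018, 0.065, 0, 0, 0.084],
    [0.6, -0.05, 0.018, 0.0765, 0, 0, 0.084],
    [0.6, -0.05, 0.018, 0.0765, 0, 0, 0.084],
    [0.6, -0.05, 0.018, 0.0765, 0, 0, 0.084],
  ],
)

```text
time: 2.9
tcp_pos: [0.556, 0.2016, 0.1404]
eef_rot: [3.141, 0.0, 1.901]
wrist_force: [0.1, -0.0, 0.3]
finger_gap: 0.0513
gripper_force: 0.0
```

Run:
```python
from fit import *
s=get_state();p=np.array(s["tcp_pos"]);print(s["time"],p,s["eef_rot"],s["finger_gap"],s["wrist_force"])
yb=-1.245;e=np.array([np.cos(yb),np.sin(yb)]);f=np.array([-e[1],e[0]]);d=p[:2]-[.5797,.1327];print("box frame",d@e,d@f)
im=[capture(n)[:,:,::-1] for n in("side","top")]
a=cv2.resize(im[0][130:300,220:350],(400,523));b=cv2.resize(im[1][130:270,200:300],(374,523))
cv2.imwrite("pics/2.png",np.hstack([a,b]))
for n in("side","top"):
    try: m,pp=mask("tall_box",n);print(n,pp,fit(TALL,{n:m},np.array([.58,.1325,-1.25])))
    except Exception as x:print(x)
```

```text
2.9 [0.55602435 0.20159981 0.140385  ] [3.14095508e+00 1.00655688e-04 1.90101557e+00] 0.05126325230899376 [ 0.10699189 -0.01097155  0.29936801]
box frame -0.07285312631815324 -0.00037792068610280826
side 0.85 (array([ 0.58356606,  0.13626432, -1.23366866]), np.float64(0.031035166233778))
top 0.73 (array([ 0.57895417,  0.13200425, -1.22339411]), np.float64(0.15605589747428894))
```

View pics/2.png

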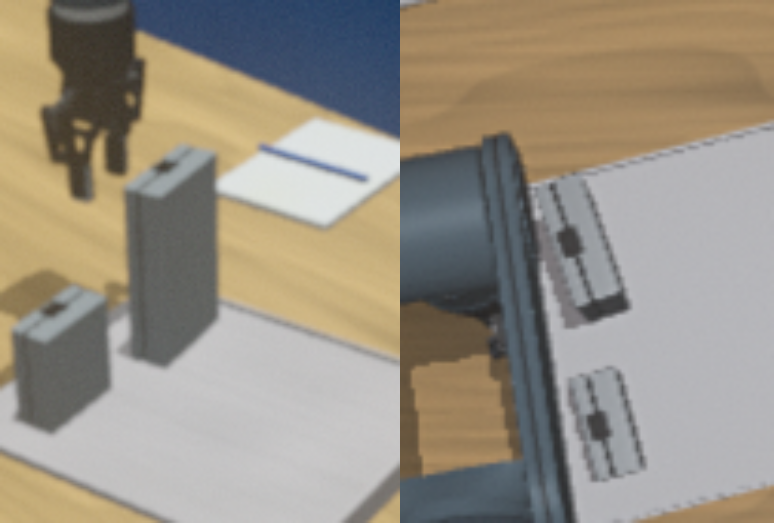

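The picture shows both fingers behind the lid face (left crop about (80,170)–(115,150)), centred on the tall box and clear of the short one. I'll push high now.

arm_command(
  targets=[
    [0.6, -0.02, 0, 0, 0, 0, 0],
    [0.6, -0.032, 0, 0, 0, 0, 0],
    [0.6, -0.038, 0, 0, 0, 0, 0],
    [0.6, -0.042, 0, 0, 0, 0, 0],
    [0.6, -0.046, 0, 0, 0, 0, 0],
    [0.6, -0.05, 0, 0, 0, 0, 0],
    [0.6, -0.054, 0, 0, 0, 0, 0],
    [0.6, -0.058, 0, 0, 0, 0, 0],
    [0.6, -0.062, 0, 0, 0, 0, 0],
    [0.6, -0.065, 0, 0, 0, 0, 0],
  ],
)

```text
time: 4.1
tcp_pos: [0.5768, 0.1396, 0.1398]
eef_rot: [-3.142, 0.0, 1.901]
wrist_force: [-0.2, -0.8, 1.4]
finger_gap: 0.0514
gripper_force: 0.1
```

Run:
```python
from fit import *
s=get_state();p=np.array(s["tcp_pos"]);print(s["time"],p,s["wrist_force"])
im=[capture(n)[:,:,::-1] for n in("side","top")]
a=cv2.resize(im[0][130:300,220:350],(400,523));b=cv2.resize(im[1][130:270,200:300],(374,523))
cv2.imwrite("pics/3.png",np.hstack([a,b]))
```

```text
4.1 [0.57682245 0.13960984 0.13975966] [-0.19952694 -0.83571255  1.43236716]
```

View pics/3.png

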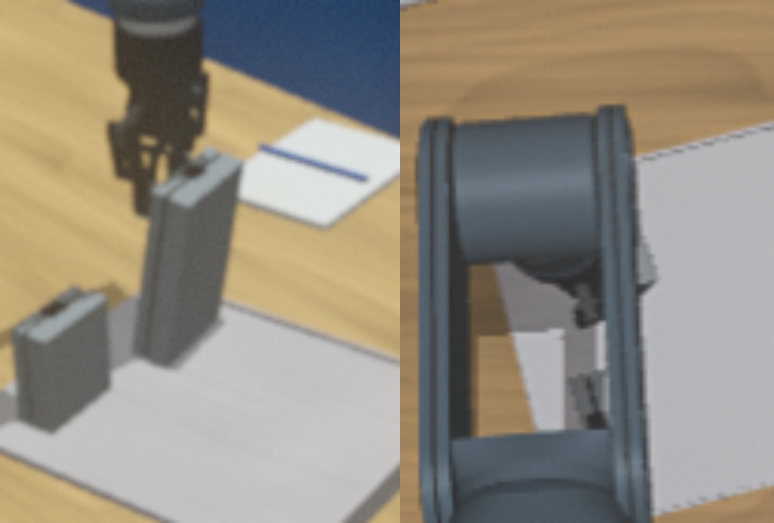

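The box is tilting cleanly (left crop, top at about (195,165), foot still in place). I'll keep pushing slowly past the balance point.

arm_command(
  targets=[
    [0.6, -0.003, 0, 0, 0, 0, 0],
    [0.6, -0.006, 0, 0, 0, 0, 0],
    [0.6, -0.009, 0, 0, 0, 0, 0],
    [0.6, -0.012, 0, 0, 0, 0, 0],
    [0.6, -0.015, 0, 0, 0, 0, 0],
    [0.6, -0.018, 0, 0, 0, 0, 0],
    [0.6, -0.021, 0, 0, 0, 0, 0],
    [0.6, -0.024, 0, 0, 0, 0, 0],
    [0.6, -0.024, 0, 0, 0, 0, 0],
    [0.6, -0.024, 0, 0, 0, 0, 0],
  ],
)

```text
time: 5.2
tcp_pos: [0.5845, 0.1171, 0.1398]
eef_rot: [-3.142, -0.0, 1.901]
wrist_force: [0.4, 0.0, 0.8]
finger_gap: 0.0513
gripper_force: 0.0
```

Run:
```python
from fit import *
from go import go
np.set_printoptions(precision=4,suppress=True)
s=get_state();p=np.array(s["tcp_pos"]);print(s["time"],p,s["wrist_force"])
im=[capture(n)[:,:,::-1] for n in("side","top")]
a=cv2.resize(im[0][130:330,200:390],(480,505));b=cv2.resize(im[1][130:290,200:370],(310,505))
cv2.imwrite("pics/4.png",np.hstack([a,b]))
for n in("side","top"):
    try: m,pp=mask("tall_box",n);print(n,pp,fit(LYING,{n:m},np.array([.61,.04,-1.25])))
    except Exception as x:print(x)
    for t in("tall_box_lid","tall_box_end"):
        for x in spot_point(t,n)[:1]:print(n,t,x["at"],x["p"],onz(n,x["at"],.041 if t[-1]=="d" else .022))
```

```text
5.2 [0.5845 0.1171 0.1398] [0.4432 0.0277 0.7617]
side 0.66 (array([ 0.6169,  0.0313, -1.2544]), np.float64(0.040992025285959244))
side tall_box_lid [310.9, 241.1] 0.79 [0.6072 0.021  0.041 ]
side tall_box_end [339.9, 252.6] 0.95 [ 0.6228 -0.0704  0.041 ]
top 0.76 (array([ 0.6123,  0.0255, -1.2236]), np.float64(0.4207269847393036))
top tall_box_lid [281.0, 184.5] 0.87 [0.6207 0.0354 0.041 ]
top tall_box_end [309.2, 181.3] 0.85 [ 0.6288 -0.0529  0.041 ]
```

View pics/4.png

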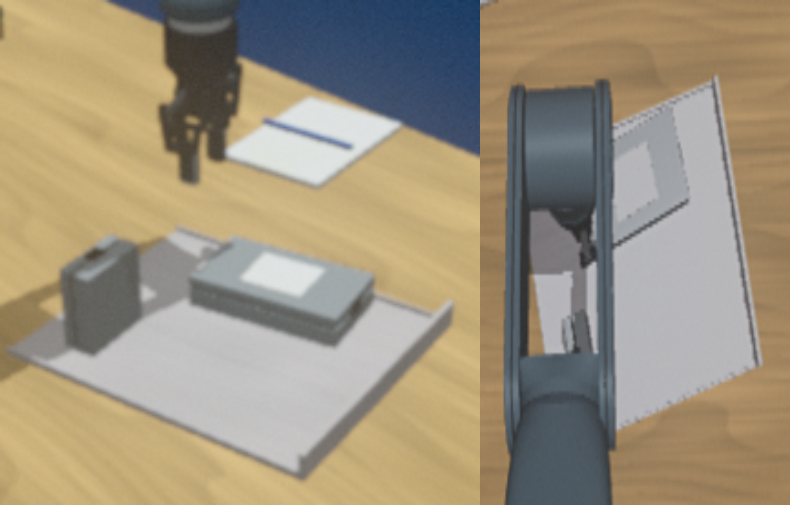

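The box lies flat, lid card up (left crop, lid at about (283,273)), short of the wall, and the short box hasn't moved. Next I'll go behind the foot end, squared to the tray.

Run:
```python
from go import *
go([.580,.160,.14],1.80)
go([.580,.160,.016],1.80)
```

```text
5.6 shift [ 0.0418  0.0096 -0.0002] turn [-0.      0.      0.1009]
5.6 shift [0.0418 0.0096 0.1238] turn [-0.      0.      0.1009]
```

arm_command(
  targets=[
    [0.6, 0.021, 0.005, 0, 0, 0, 0.05],
    [0.6, 0.042, 0.01, 0, 0, 0, 0.1],
    [0.6, 0.042, 0.01, 0.025, 0, 0, 0.1],
    [0.6, 0.042, 0.01, 0.055, 0, 0, 0.1],
    [0.6, 0.042, 0.01, 0.08, 0, 0, 0.1],
    [0.6, 0.042, 0.01, 0.1, 0, 0, 0.1],
    [0.6, 0.042, 0.01, 0.115, 0, 0, 0.1],
    [0.6, 0.042, 0.01, 0.124, 0, 0, 0.1],
    [0.6, 0.042, 0.01, 0.124, 0, 0, 0.1],
    [0.6, 0.042, 0.01, 0.124, 0, 0, 0.1],
  ],
)

```text
time: 6.6
tcp_pos: [0.5808, 0.1603, 0.0163]
eef_rot: [3.141, 0.0, 1.801]
wrist_force: [-0.4, 0.2, 0.0]
finger_gap: 0.051
gripper_force: 0.0
```

Run:
```python
from fit import *
np.set_printoptions(precision=4,suppress=True)
def tf(p): 
    e=np.array([np.cos(-1.342),np.sin(-1.342)]);d=np.array(p[:2])-[.5332,.0208];return np.array([d@e,d@[-e[1],e[0]]])
s=get_state();p=np.array(s["tcp_pos"]);print(s["time"],p,s["eef_rot"],s["wrist_force"],"tray frame",tf(p))
im=[capture(n)[:,:,::-1] for n in("side","top")]
a=cv2.resize(im[0][130:330,200:390],(480,505));b=cv2.resize(im[1][130:290,200:370],(310,505))
cv2.imwrite("pics/5.png",np.hstack([a,b]))
m,pp=mask("tall_box","side");q=fit(LYING,{"side":m},np.array([.615,.03,-1.25]));print(q,tf(q[0]))
```

```text
6.6 [0.5808 0.1603 0.0163] [3.1409 0.0001 1.8009] [-0.4222  0.1911  0.0089] tray frame [-0.125  0.078]
(array([ 0.6158,  0.0311, -1.2697]), np.float64(0.029716530814766884)) [0.0087 0.0828]
```

View pics/5.png

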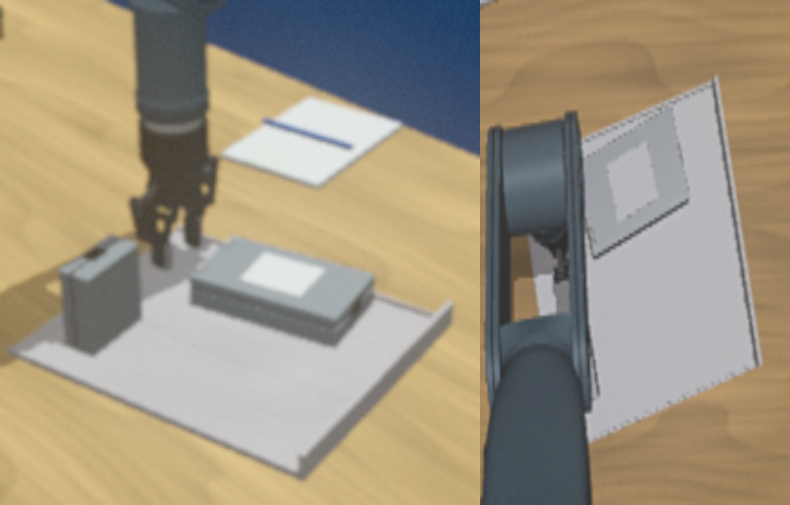

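The fingers are down behind the foot end (left crop about (160,255) and (195,235)), clear of the short box. I'll push along the tray.

arm_command(
  targets=[
    [0.6, -0.015, 0, 0, 0, 0, 0],
    [0.6, -0.025, 0, 0, 0, 0, 0],
    [0.6, -0.031, 0, 0, 0, 0, 0],
    [0.6, -0.037, 0, 0, 0, 0, 0],
    [0.6, -0.043, 0, 0, 0, 0, 0],
    [0.6, -0.049, 0, 0, 0, 0, 0],
    [0.6, -0.055, 0, 0, 0, 0, 0],
    [0.6, -0.061, 0, 0, 0, 0, 0],
    [0.6, -0.067, 0, 0, 0, 0, 0],
    [0.6, -0.073, 0, 0, 0, 0, 0],
  ],
)

```text
time: 7.75
tcp_pos: [0.5969, 0.0891, 0.016]
eef_rot: [-3.141, -0.001, 1.801]
wrist_force: [-1.0, 6.6, 4.3]
finger_gap: 0.0511
gripper_force: 2.9
```

arm_command(
  targets=[
    [0.6, -0.005, 0, 0, 0, 0, 0],
    [0.6, -0.01, 0, 0, 0, 0, 0],
    [0.6, -0.015, 0, 0, 0, 0, 0],
    [0.6, -0.019, 0, 0, 0, 0, 0],
    [0.6, -0.022, 0, 0, 0, 0, 0],
    [0.6, -0.024, 0, 0, 0, 0, 0],
    [0.6, -0.026, 0, 0, 0, 0, 0],
    [0.6, -0.028, 0, 0, 0, 0, 0],
    [0.6, -0.028, 0, 0, 0, 0, 0],
  ],
)

```text
time: 8.65
tcp_pos: [0.603, 0.0617, 0.0159]
eef_rot: [-3.141, -0.001, 1.8]
wrist_force: [-1.4, 3.7, 3.7]
finger_gap: 0.0514
gripper_force: 2.3
```

```bash
cat > chk.py <<'E'
from fit import *
np.set_printoptions(precision=4,suppress=True)
def tf(p): 
    e=np.array([np.cos(-1.342),np.sin(-1.342)]);d=np.array(p[:2])-[.5332,.0208];return np.array([d@e,d@[-e[1],e[0]]])
s=get_state();p=np.array(s["tcp_pos"]);print(s["time"],p,s["eef_rot"],s["wrist_force"],"tray frame",tf(p))
im={n:capture(n) for n in("side","top")}
for n in im:
    m,pp=mask("tall_box",n);q=fit(LYING,{n:m},np.array([.63,-.03,-1.3]));print(n,pp,q,tf(q[0]))
E
python3 chk.py
```

```text
8.65 [0.603  0.0617 0.0159] [-3.1408 -0.0005  1.8004] [-1.4266  3.7169  3.6875] tray frame [-0.024   0.0772]
side 0.75 (array([ 0.6228, -0.0333, -1.368 ]), np.float64(0.09418465197086334)) [0.073 0.075]
top 0.73 (array([ 0.6201, -0.0391, -1.3288]), np.float64(0.46599557995796204)) [0.0781 0.0711]
```

arm_command(
  targets=[
    [0.6, -0.002, 0, 0, 0, 0, 0],
    [0.6, -0.004, 0, 0, 0, 0, 0],
    [0.6, -0.006, 0, 0, 0, 0, 0],
    [0.6, -0.007, 0, 0, 0, 0, 0],
    [0.6, -0.008, 0, 0, 0, 0, 0],
  ],
)

```text
time: 9.35
tcp_pos: [0.6049, 0.0542, 0.0157]
eef_rot: [-3.141, -0.0, 1.801]
wrist_force: [-1.9, 5.1, 3.4]
finger_gap: 0.0511
gripper_force: 2.5
```

arm_command(
  targets=[
    [0.6, -0.001, 0, 0, 0, 0, 0],
    [0.6, -0.002, 0, 0, 0, 0, 0],
  ],
)

```text
time: 9.55
tcp_pos: [0.6054, 0.0522, 0.0157]
eef_rot: [-3.141, -0.0, 1.801]
wrist_force: [-1.2, 4.2, 3.4]
finger_gap: 0.0515
gripper_force: 2.4
```

arm_command(
  targets=[
    [0.6, -0.001, 0, 0, 0, 0, 0],
    [0.6, -0.0015, 0, 0, 0, 0, 0],
  ],
)

```text
time: 9.75
tcp_pos: [0.6058, 0.0507, 0.0157]
eef_rot: [-3.141, -0.0, 1.801]
wrist_force: [-2.3, 4.6, 3.0]
finger_gap: 0.0511
gripper_force: 2.5
```

Still sliding, so I'll keep going in small steps.

arm_command(
  targets=[
    [0.6, -0.001, 0, 0, 0, 0, 0],
    [0.6, -0.0015, 0, 0, 0, 0, 0],
  ],
)

```text
time: 9.95
tcp_pos: [0.6061, 0.0494, 0.0157]
eef_rot: [-3.141, -0.001, 1.801]
wrist_force: [-2.2, 7.2, 3.6]
finger_gap: 0.0514
gripper_force: 3.4
```

arm_command(
  targets=[
    [0.6, -0.001, 0, 0, 0, 0, 0],
    [0.6, -0.0015, 0, 0, 0, 0, 0],
  ],
)

```text
time: 10.15
tcp_pos: [0.606, 0.0494, 0.0157]
eef_rot: [-3.141, -0.003, 1.8]
wrist_force: [-1.9, 12.9, 4.2]
finger_gap: 0.0514
gripper_force: 6.1
```

arm_command(
  targets=[
    [0.6, -0.001, 0, 0, 0, 0, 0],
    [0.6, -0.002, 0, 0, 0, 0, 0],
    [0.6, -0.002, 0, 0, 0, 0, 0],
  ],
)

```text
time: 10.45
tcp_pos: [0.606, 0.0494, 0.0157]
eef_rot: [-3.141, -0.005, 1.801]
wrist_force: [-2.2, 17.4, 5.6]
finger_gap: 0.0514
gripper_force: 8.7
```

```bash
python3 chk.py
```

```text
10.45 [0.606  0.0494 0.0157] [-3.1409 -0.0051  1.8006] [-2.1684 17.4427  5.6422] tray frame [-0.0113  0.0774]
side 0.69 (array([ 0.626 , -0.0444, -1.2957]), np.float64(0.11287625133991241)) [0.0845 0.0756]
top 0.76 (array([ 0.6191, -0.0509, -1.2326]), np.float64(0.6761311292648315)) [0.0893 0.0674]
```

Firm wall contact. I'll back off, lift clear and check.

arm_command(
  targets=[
    [0.6, 0.006, 0, 0, 0, 0, 0],
    [0.6, 0.02, 0, 0, 0, 0, 0],
    [0.6, 0.035, 0, 0, 0, 0, 0],
    [0.6, 0.045, 0, -0.01, 0, 0, 0],
    [0.6, 0.045, 0, -0.04, 0, 0, 0],
    [0.6, 0.045, 0, -0.08, 0, 0, 0],
    [0.6, 0.045, 0, -0.12, 0, 0, 0],
    [0.6, 0.045, 0, -0.16, 0, 0, 0],
    [0.6, 0.045, 0, -0.2, 0, 0, 0],
    [0.6, 0.045, 0, -0.2, 0, 0, 0],
  ],
)

```text
time: 11.65
tcp_pos: [0.6002, 0.09, 0.2236]
eef_rot: [3.129, 0.004, 1.801]
wrist_force: [0.9, 0.7, 0.4]
finger_gap: 0.0511
gripper_force: 0.0
```

arm_command(
  targets=[
    [0.6, 0.04, 0, 0, 0, 0, 0],
    [0.6, 0.08, 0, 0, 0, 0, 0],
    [0.6, 0.12, 0, 0, 0, 0, 0],
    [0.6, 0.16, 0, 0, 0, 0, 0],
    [0.6, 0.2, 0, 0, 0, 0, 0],
    [0.6, 0.22, 0, 0, 0, 0, 0],
    [0.6, 0.22, 0, 0, 0, 0, 0],
    [0.6, 0.22, 0, 0, 0, 0, 0],
  ],
)

```text
time: 12.45
tcp_pos: [0.5462, 0.3041, 0.2156]
eef_rot: [-3.141, 0.001, 1.802]
wrist_force: [0.1, -0.1, -0.8]
finger_gap: 0.051
gripper_force: 0.0
```

```bash
python3 chk.py
python3 - <<'E'
from fit import *
np.set_printoptions(precision=4,suppress=True)
im=[capture(n)[:,:,::-1] for n in("side","top")]
a=cv2.resize(im[0][150:330,200:390],(430,407));b=cv2.resize(im[1][140:280,235:370],(370,407),interpolation=cv2.INTER_CUBIC)
cv2.imwrite("pics/6.png",np.hstack([a,b]))
M={t:{n:mask(t,n)[0] for n in("side","top")} for t in("tall_box","short_box","tray")}
ign={n:cv2.dilate(np.maximum(M["tall_box"][n],M["short_box"][n]),np.ones((7,7))) for n in("side","top")}
for n in ("side","top"):
  print(n,"tray",fit(TRAY,{n:M["tray"][n]},np.array([.534,.021,-1.34]),ign),"short",fit(SHORT,{n:M["short_box"][n]},np.array([.441,.118,-1.33])))
E
```

```text
12.45 [0.5462 0.3041 0.2156] [-3.1412  0.0008  1.8024] [ 0.0752 -0.1128 -0.7905] tray frame [-0.2729  0.0769]
side 0.6 (array([ 0.6266, -0.0421, -1.3091]), np.float64(0.12957987189292908)) [0.0824 0.0767]
top 0.7 (array([ 0.6231, -0.049 , -1.3373]), np.float64(0.02901785634458065)) [0.0883 0.0718]
side tray (array([ 0.6141,  0.1797, -2.2014]), np.float64(2.069862127304077)) short (array([ 0.4448,  0.1225, -1.2909]), np.float64(0.05990905314683914))
top tray (array([ 0.5323,  0.02  , -1.3423]), np.float64(0.0736052468419075)) short (array([ 0.6318, -0.1043, -1.3352]), np.float64(0.7333127856254578))
```

View pics/6.png

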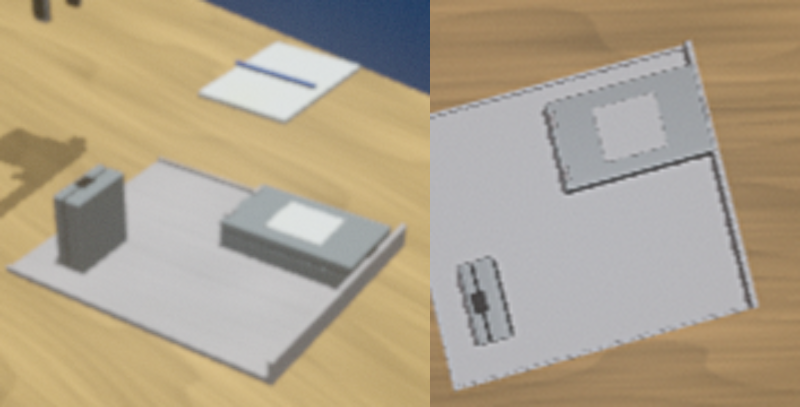

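In the top crop the box lies lid up with its leading end flush on the wall (about (700,110)). Its fitted yaw is −1.337 against about −1.34 for the tray, and the short box is still standing. I'll hand it in.

```bash
python3 -c "
from plant import *
print(job_done())"
```

```text
the job is handed in; nothing more can be done
None
```

The tall box was pushed over and lies flat, lid side up, with its leading end square against the end wall; the short box still stands where it was, the arm stayed clear of the dropper bottle and beaker, and the job is handed in.

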